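Transfer the balanced rotors to the press rack in build sequence

ROBOT

A 6-joint arm with a two-finger parallel gripper is mounted at the origin on a cart in front of the work surface, level with it; the furniture and walls round the work are solid. World frame = base frame: x ahead of the robot, y to its left, z up, the work surface at z = 0. Lengths are in mm, angles in rad, forces in N, time in s.
With the tool pointing down it reaches from about 225 to 875 mm from the base axis. Payload 3.4 kg.
Tool frame: the origin (TCP) lies between the finger pads; the fingertips stand 17 mm ahead of it and the grasp point (between the pads) lies 2 mm behind it; x points along the fingers, y is the direction in which the jaws open and shut, and the axes are right-handed (so a half turn about x gives the same grasp; the last joint's range is limited). The gripper opens to 85 mm and grips with 20 to 120 N. Pads are 22 mm wide; open, the fingers measure 114 mm over their backs; the gripper's body (76 mm by 85 mm) begins 54 mm behind the grasp point. The pads swing forward as they close: fully open they stand 13 mm farther back than shut.
Start: joints at [1.05, 0.276, 1.505, -0, 1.361, -0.121], TCP at [223.828, 529.681, 248.328] pointing down, gripper open.
Joint ranges: [-2.89, 2.89], [-0.75, 2.08], [0.22, 2.7], [-1.18, 4.32], [0.11, 2.71], [-2.7, 2.7]. Speed limits (rad/s): [2.57, 2.57, 3.14, 3.14, 3.14, 3.14].

INTERFACE

Orientations are given as a unit quaternion [x, y, z, w].
In Python, from workcell import manip, planner, sensors, cams, sign_off gives the robot as it stands. Calls block until the motion is done:
- manip.move_to(position, orientation): joint-space move of the TCP to a pose.
- manip.move_straight(position, rotation=None, velocity=150, threshold=None): straight line of the TCP; rotation=None keeps the orientation; velocity is the mean speed in mm/s. With threshold (N) it stops when the force on the tool has changed by that much, and returns True; else False.
- manip.move_joints(angles): joint-space move.
- manip.set_gripper(opening): opening from 0.0 (shut) to 1.0 (fully open); the grip force is fixed at half the most; returns when the fingers have stopped.
- manip.wait(seconds).
- planner.solve_ik(position, orientation): joint angles nearest the present ones, or None.
- sensors.sense(): the state.
- cams.grab_frame(name): name is "scene" or "top"; returns a dict with "pixels" (480x640x3 uint8, blue, green, red), "camera_matrix" (3x3 intrinsics, pixels), "k1" (the pictures are not rectified: a ray, as slopes to the right and down, at radius r is drawn at 1 + k1 r^2 times it, then the intrinsics apply), "world_to_cam" (4x4, takes a point from world to camera coordinates). Camera axes: x right, y down, z forward; pixel columns grow to the right and rows downward; lengths in mm; the calibration is good to about 2 mm. A picture is of the moment at which its call begins. There is no depth.
A pose or a line that the arm cannot do raises manip.Unreachable and nothing moves.
- sign_off(): hands the job in, once; it reports no verdict.
The state is a dict: "clock": time; "joint_pos": joint angles; "joint_velocities": joint speeds; "tau": joint torques, N m; "ee_pos": TCP position; "ee_rot": TCP orientation; "ft_force": force on the tool from outside, world axes, zero at the start; "moment": the same for the moment, N m; "opening": opening from 0.0 (shut) to 1.0 (fully open).
Only numpy, scipy, OpenCV 4.12 (cv2) and the standard library are available. Lean on these libraries where they do the work, as an engineer would, in place of code of your own. Each camera call takes 0.05 s, during which the arm holds its last target.

TASK

The four balanced rotors have come over on the blue transport rack in build sequence, counted from its red end; move all four to the nests of the empty grey press rack, so that they keep their sequence counted from that rack's red end (the one nearest red goes nearest red, and so on down the row). Lay each one into its nest without dropping it, both shaft ends down in the V-rests and the core centred between the rails; either end of a shaft may point to the back.

Things in the scene. Friction and masses are not known exactly. Their poses are not given: they have to be found in the camera images.
- rotor_silver: The silver rotor, loose, 0.3 to 0.5 kg: dark core with aluminium bars, 46 mm long, finned aluminium end rings. Core 34 mm across (grip it there, fingers across the shaft) on a steel shaft 150 mm long, 17 mm thick beside the core, 12 mm over the last 37 mm; ends alike. Origin: on the shaft axis at mid-length, 58 mm above the bench when in a rack; x along the shaft; it may have rolled about x.
- rotor_copper: The copper rotor, loose, 0.3 to 0.5 kg: dark core with copper bars, 34 mm long, copper end rings. Core 34 mm across (grip it there, fingers across the shaft) on a steel shaft 150 mm long, 17 mm thick beside the core, 12 mm over the last 37 mm; ends alike. Origin: on the shaft axis at mid-length, 58 mm above the bench when in a rack; x along the shaft; it may have rolled about x.
- rotor_yellow: The yellow rotor, loose, 0.3 to 0.5 kg: smooth amber-yellow drum 48 mm long between steel discs. Core 34 mm across (grip it there, fingers across the shaft) on a steel shaft 150 mm long, 17 mm thick beside the core, 12 mm over the last 37 mm; ends alike. Origin: on the shaft axis at mid-length, 58 mm above the bench when in a rack; x along the shaft; it may have rolled about x.
- rotor_green: The green rotor, loose, 0.3 to 0.5 kg: dark core with green stripes, 36 mm long, green winding heads. Core 34 mm across (grip it there, fingers across the shaft) on a steel shaft 150 mm long, 17 mm thick beside the core, 12 mm over the last 37 mm; ends alike. Origin: on the shaft axis at mid-length, 58 mm above the bench when in a rack; x along the shaft; it may have rolled about x.
- nest_silver: Transport-rack nest that holds the silver rotor at the start and stays fixed there: two white V-rests joined by a dark strap. Each rest is 14 mm thick and 48 mm wide, 52 mm from the middle along x, top 67 mm above the bench, flanks at 45 degrees, mouth 34 mm. Origin: on the bench under its middle; x along the shaft, y along the row.
- nest_copper: Transport-rack nest that holds the copper rotor at the start and stays fixed there: two white V-rests joined by a dark strap. Each rest is 14 mm thick and 48 mm wide, 52 mm from the middle along x, top 67 mm above the bench, flanks at 45 degrees, mouth 34 mm. Origin: on the bench under its middle; x along the shaft, y along the row.
- nest_yellow: Transport-rack nest that holds the yellow rotor at the start and stays fixed there: two white V-rests joined by a dark strap. Each rest is 14 mm thick and 48 mm wide, 52 mm from the middle along x, top 67 mm above the bench, flanks at 45 degrees, mouth 34 mm. Origin: on the bench under its middle; x along the shaft, y along the row.
- transport_red_end: Red end bar, 150 x 14 mm, 30 mm high, of the blue transport rack (white V-rests, full at the start); the other end bar is blue. The rack's four nests follow along y, to one side of the bar only, their centres 36.5, 108.5, 180.5 and 252.5 mm from it. Origin: on the bench under the middle of the bar; x along the bar and the shafts (roughly away from the robot), y along the row.
- press_red_end: Red end bar, 150 x 14 mm, 30 mm high, of the grey press rack; the other end bar is grey. It is at the +y or the -y end of press_rack. The rack's four nests follow along y, to one side of the bar only, their centres 36.5, 108.5, 180.5 and 252.5 mm from it. Origin: on the bench under the bar; axes parallel to press_rack's.
- press_rack: Grey press rack, fixed, empty at the start, 150 x 303 mm: four nests at y = +108, +36, -36, -108 mm, each two black V-rests like the white ones; shafts lie along x, axis 58 mm up, and slide to the bottom of the V. Rails 24 mm high along y at x = +-52 mm, open between. Origin: centre of its underside, on the bench; x roughly away from the robot, y to its left.

How it is judged (in metres and radians):
At the end, for the whole second after the job is handed in: Each rotor rests released in the press-rack nest with the same count from red as its nest of origin (green: the one left over): within 8 mm along the row, 12 mm along the shaft, axis 58 mm (within 5 mm) above the rack's underside and within 0.10 rad of the rack's x axis (((horizontal distance between nest_silver and transport_red_end between 0.0165 and 0.0565 m and horizontal distance between rotor_silver and press_red_end between 0.0285 and 0.0465 m) or (horizontal distance between nest_silver and transport_red_end between 0.0885 and 0.1285 m and horizontal distance between rotor_silver and press_red_end between 0.1005 and 0.1185 m) or (horizontal distance between nest_silver and transport_red_end between 0.1605 and 0.2005 m and horizontal distance between rotor_silver and press_red_end between 0.1725 and 0.1905 m) or (horizontal distance between nest_silver and transport_red_end between 0.2325 and 0.2725 m and horizontal distance between rotor_silver and press_red_end between 0.2445 and 0.2625 m)) and x of rotor_silver in the frame of press_rack between -0.012 and 0.012 m and z of rotor_silver in the frame of press_rack between 0.053 and 0.063 m and angle between the x axis of each of rotor_silver, rotor_copper, rotor_yellow, rotor_green and the x axis of press_rack, either way round below 0.1 rad and linear speed of each of rotor_silver, rotor_copper, rotor_yellow, rotor_green below 0.02 m/s and angular speed of each of rotor_silver, rotor_copper, rotor_yellow, rotor_green below 0.3 rad/s and ((horizontal distance between nest_copper and transport_red_end between 0.0165 and 0.0565 m and horizontal distance between rotor_copper and press_red_end between 0.0285 and 0.0465 m) or (horizontal distance between nest_copper and transport_red_end between 0.0885 and 0.1285 m and horizontal distance between rotor_copper and press_red_end between 0.1005 and 0.1185 m) or (horizontal distance between nest_copper and transport_red_end between 0.1605 and 0.2005 m and horizontal distance between rotor_copper and press_red_end between 0.1725 and 0.1905 m) or (horizontal distance between nest_copper and transport_red_end between 0.2325 and 0.2725 m and horizontal distance between rotor_copper and press_red_end between 0.2445 and 0.2625 m)) and x of rotor_copper in the frame of press_rack between -0.012 and 0.012 m and z of rotor_copper in the frame of press_rack between 0.053 and 0.063 m and ((horizontal distance between nest_yellow and transport_red_end between 0.0165 and 0.0565 m and horizontal distance between rotor_yellow and press_red_end between 0.0285 and 0.0465 m) or (horizontal distance between nest_yellow and transport_red_end between 0.0885 and 0.1285 m and horizontal distance between rotor_yellow and press_red_end between 0.1005 and 0.1185 m) or (horizontal distance between nest_yellow and transport_red_end between 0.1605 and 0.2005 m and horizontal distance between rotor_yellow and press_red_end between 0.1725 and 0.1905 m) or (horizontal distance between nest_yellow and transport_red_end between 0.2325 and 0.2725 m and horizontal distance between rotor_yellow and press_red_end between 0.2445 and 0.2625 m)) and x of rotor_yellow in the frame of press_rack between -0.012 and 0.012 m and z of rotor_yellow in the frame of press_rack between 0.053 and 0.063 m and (horizontal distance between rotor_green and press_red_end between 0.0285 and 0.0465 m or horizontal distance between rotor_green and press_red_end between 0.1005 and 0.1185 m or horizontal distance between rotor_green and press_red_end between 0.1725 and 0.1905 m or horizontal distance between rotor_green and press_red_end between 0.2445 and 0.2625 m) and x of rotor_green in the frame of press_rack between -0.012 and 0.012 m and z of rotor_green in the frame of press_rack between 0.053 and 0.063 m); the robot touches nothing.
It fails at once if the silver rotor is dropped (it falls faster than 0.7 m/s out of the fingers, as after a drop of 25 mm) (contact force between the fingers and rotor_silver below 0.05 N and linear speed of rotor_silver above 0.7 m/s).
It fails at once if the copper rotor is dropped (it falls faster than 0.7 m/s out of the fingers, as after a drop of 25 mm) (contact force between the fingers and rotor_copper below 0.05 N and linear speed of rotor_copper above 0.7 m/s).
It fails at once if the yellow rotor is dropped (it falls faster than 0.7 m/s out of the fingers, as after a drop of 25 mm) (contact force between the fingers and rotor_yellow below 0.05 N and linear speed of rotor_yellow above 0.7 m/s).
It fails at once if the green rotor is dropped (it falls faster than 0.7 m/s out of the fingers, as after a drop of 25 mm) (contact force between the fingers and rotor_green below 0.05 N and linear speed of rotor_green above 0.7 m/s).
It also fails if it takes over 115 s, if anything falls off the work surface, if the arm or the gripper's body presses on something with over 40 N, if the wrist force passes 120 N, or if a joint passes its speed limit or range.

## Working session

There is one attempt and no reset: what is moved stays moved. The work goes in short steps, each a Python script; the robot and the scene stay as the last script left them, time stands still between calls to the robot, and variables do not carry over. Pictures are saved under pics/ and viewed, and the job is handed in when it is done.

```bash
ls; mkdir -p pics
python3 - <<'E'
from workcell import manip, planner, sensors, cams
import cv2
for n in("scene","top"):
    f=cams.grab_frame(n); cv2.imwrite(f"pics/{n}0.png",f["pixels"]); print(f["camera_matrix"],f["k1"],f["world_to_cam"])
print(sensors.sense())
E
```

```text
pics
[[513.28508098   0.         317.68408079]
 [  0.         513.28508098 233.38671453]
 [  0.           0.           1.        ]] -0.07272405152862606 [[ 8.33908559e-01 -5.51563482e-01 -1.93453040e-02 -4.27789498e+02]
 [-3.51195705e-01 -5.03280697e-01 -7.89537914e-01  2.21958739e+02]
 [ 4.25744163e-01  6.65196411e-01 -6.13396806e-01  1.03688526e+03]
 [ 0.00000000e+00  0.00000000e+00  0.00000000e+00  1.00000000e+00]]
[[526.07740082   0.         313.07981623]
 [  0.         526.07740082 241.39087072]
 [  0.           0.           1.        ]] -0.04835315110052167 [[ 1.71337279e-02 -9.99837248e-01  5.64907854e-03 -2.65954874e+01]
 [-9.83771629e-01 -1.78671321e-02 -1.78533324e-01  4.99448963e+02]
 [ 1.78605200e-01 -2.49846181e-03 -9.83917649e-01  1.24665861e+03]
 [ 0.00000000e+00  0.00000000e+00  0.00000000e+00  1.00000000e+00]]
{'clock': 0.1, 'joint_pos': array([ 1.04998298e+00,  2.76545854e-01,  1.50601634e+00, -3.34911234e-05,
        1.36067689e+00, -1.21015513e-01]), 'joint_velocities': array([ 2.59535569e-04, -2.47125678e-03, -2.53837932e-03,  2.20762724e-05,
       -2.42229738e-04, -4.39892322e-04]), 'tau': array([ 1.24582944e-03, -4.17704308e+01, -2.46404976e+01, -2.21106734e-04,
        5.80680746e-03,  3.28708623e-06]), 'ee_pos': array([223.61209403, 529.26157454, 247.51422603]), 'ee_rot': array([ 0.13985186,  0.69319881, -0.14096394,  0.69285355]), 'ft_force': array([ 0.78062956,  0.20535496, -0.33305876]), 'moment': array([-0.01832429,  0.0048578 ,  0.01128812]), 'opening': 0.9986340701136458}
```

View pics/scene0.png

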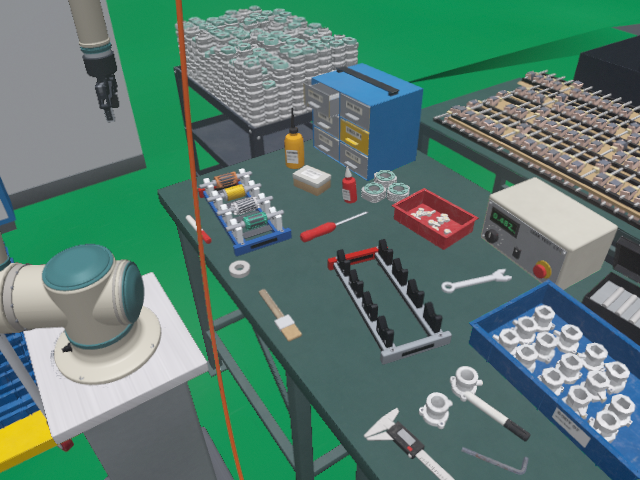

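View pics/top0.png

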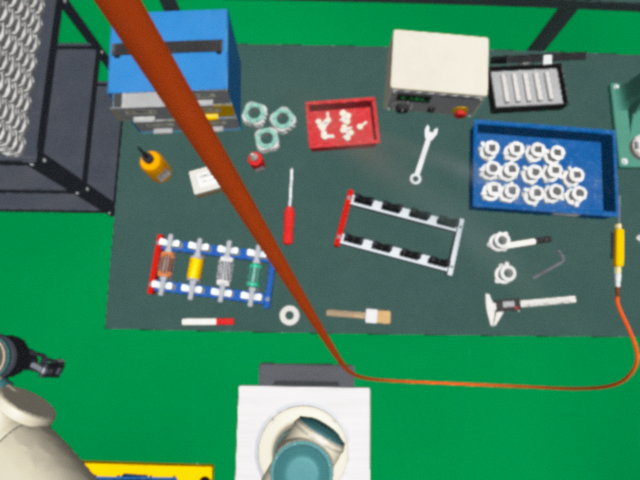

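The scene view shows the full blue rack at upper left, the empty grey press rack in the middle, and a hanging orange cable. In the top view the transport red end is at about (155,263), followed by copper, yellow, silver and green to the right. The press red end is at about (344,218). Next I'll locate the cable, which could be an obstacle, and enlarge both racks.

```bash
cat > h.py <<'E'
import numpy as np, cv2
from workcell import manip, planner, sensors, cams, sign_off
def frame(n): return cams.grab_frame(n)
def ray(f,uv):
    K=f["camera_matrix"];k=f["k1"];W=f["world_to_cam"]
    d=cv2.undistortPoints(np.array([[uv]],float),K,np.array([k,0,0,0.]))[0,0]
    R=W[:3,:3];C=-R.T@W[:3,3]
    return C,R.T@np.array([d[0],d[1],1])
def onz(f,uv,z):
    C,d=ray(f,uv); return C+d*(z-C[2])/d[2]
def proj(f,P):
    W=f["world_to_cam"];rv,_=cv2.Rodrigues(W[:3,:3])
    return cv2.projectPoints(np.array(P,float).reshape(-1,1,3),rv,W[:3,3],f["camera_matrix"],np.array([f["k1"],0,0,0.]))[0].reshape(-1,2)
def crop(f,x0,y0,x1,y1,s,name):
    im=f["pixels"][y0:y1,x0:x1]
    cv2.imwrite("pics/"+name,cv2.resize(im,None,fx=s,fy=s,interpolation=cv2.INTER_CUBIC))
E
python3 - <<'E'
from h import *
np.set_printoptions(precision=1,suppress=True)
t=frame("top");s=frame("scene")
crop(t,140,220,290,320,5,"tr.png"); crop(t,325,180,475,280,5,"pr.png")
crop(s,190,165,300,255,7,"trs.png"); crop(s,320,240,460,365,5,"prs.png")
def mask(f):
    h=cv2.cvtColor(f["pixels"],cv2.COLOR_BGR2HSV); return cv2.inRange(h,(6,170,90),(14,255,255))
cv2.imwrite("pics/m.png",np.hstack([mask(s),mask(t)]))
ms=mask(s);mt=mask(t)
tc=[]
for r in range(0,375,3):
    x=np.where(mt[r]>0)[0]
    if len(x)>3: tc.append((np.median(x),r,len(x)))
tc=np.array(tc)
print("topcam",ray(t,(320,240))[0],"scam",ray(s,(320,240))[0])
for r in range(0,480,40):
    x=np.where(ms[r,150:260]>0)[0]+150
    if len(x)<2: continue
    C,d=ray(s,(np.median(x),r))
    best=None
    for lam in range(100,2600,10):
        P=C+d*lam
        cc=t["world_to_cam"]@np.append(P,1)
        if cc[2]<50: continue
        p=proj(t,P)[0]
        e=np.hypot(*(tc[:,:2]-p).T).min()
        if best is None or e<best[0]: best=(e,P,p)
    print(r,np.median(x),len(x),best)
E
```

```text
topcam [ 269.1  -14.6 1315.9] scam [  -6.8 -814.   803. ]
0 178.0 5 (np.float64(1.2739525499985649), array([253.9, -45.7, 626.9]), array([334.1, 349.1]))
40 181.5 4 (np.float64(1.7215660297773994), array([248.1, -49. , 570.5]), array([334.5, 352.4]))
80 184.0 5 (np.float64(2.867217058931013), array([239.9, -53.4, 511. ]), array([335.6, 356.9]))
120 187.5 4 (np.float64(1.2126350091549463), array([228.7, -70.1, 452.6]), array([344.2, 362.8]))
160 191.5 4 (np.float64(1.3738668820938706), array([220.1, -79.8, 387.1]), array([347.4, 366.1]))
200 195.5 4 (np.float64(2.11346456316289), array([212.6, -83.6, 312.7]), array([346.6, 368. ]))
240 199.5 4 (np.float64(4.088663603552086), array([205.7, -82.8, 227.2]), array([343.3, 369. ]))
280 204.5 4 (np.float64(5.235624143556974), array([198.1, -87.4, 135.5]), array([342.7, 370.1]))
320 210.0 3 (np.float64(5.686559869987538), array([189.2, -96.9,  37.4]), array([344.2, 371.4]))
360 216.0 3 (np.float64(6.123959928528998), array([ 180.8, -105.3,  -75.3]), array([344.6, 372. ]))
400 223.0 3 (np.float64(5.8365224966631475), array([ 173.2, -114.6, -204.8]), array([344.9, 371.7]))
440 232.0 3 (np.float64(4.048503259221476), array([ 169.6, -122.6, -362.7]), array([344.2, 369.6]))
```

The cable triangulates to a real hose hanging from about (254,-46,627) to (198,-87,135) mm, directly in front of the base. I'll treat it as a solid obstacle. Next are the rack crops.

View pics/tr.png

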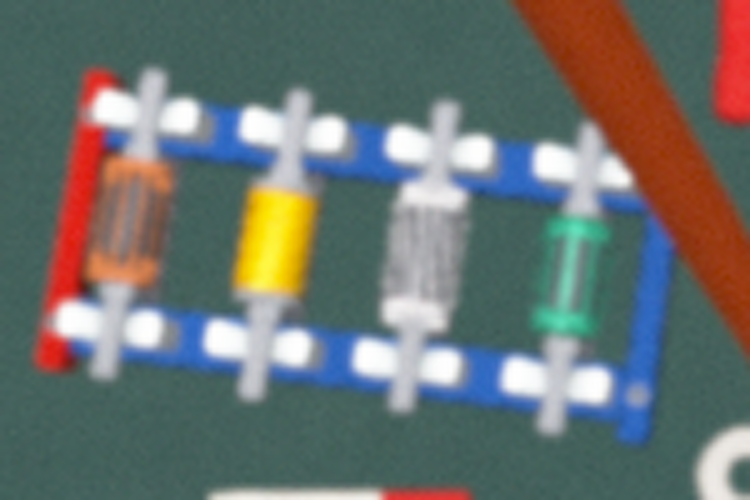

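View pics/pr.png

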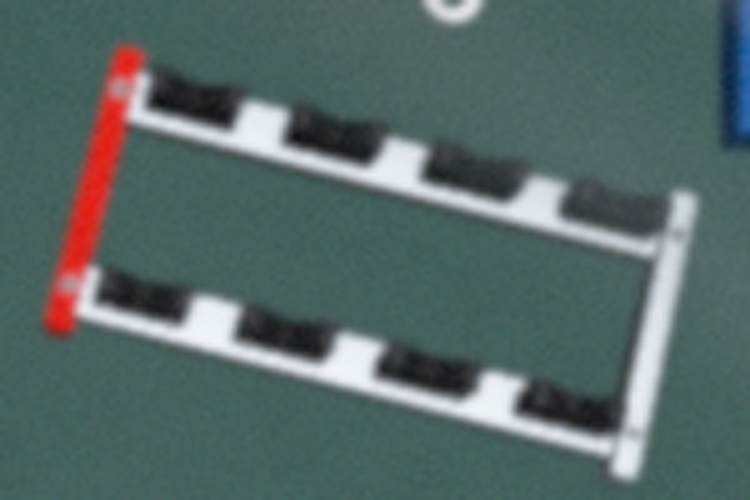

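View pics/trs.png

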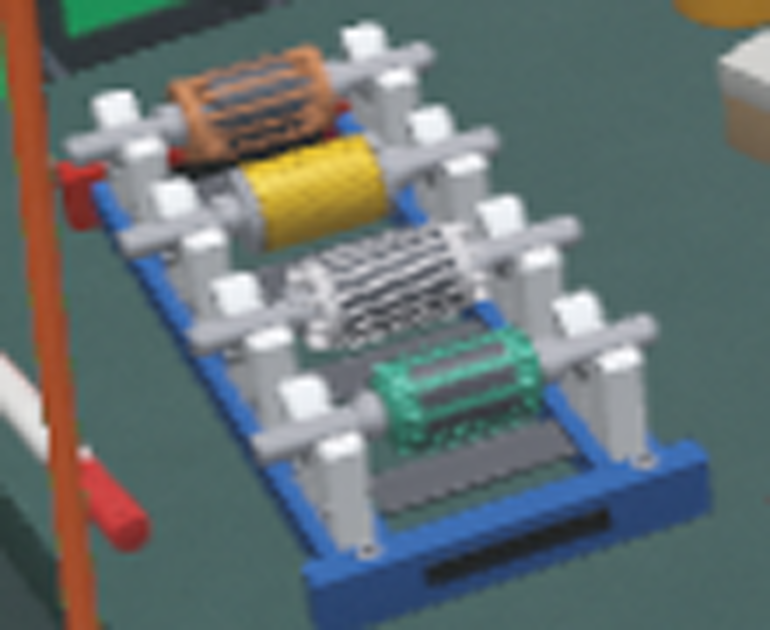

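View pics/prs.png

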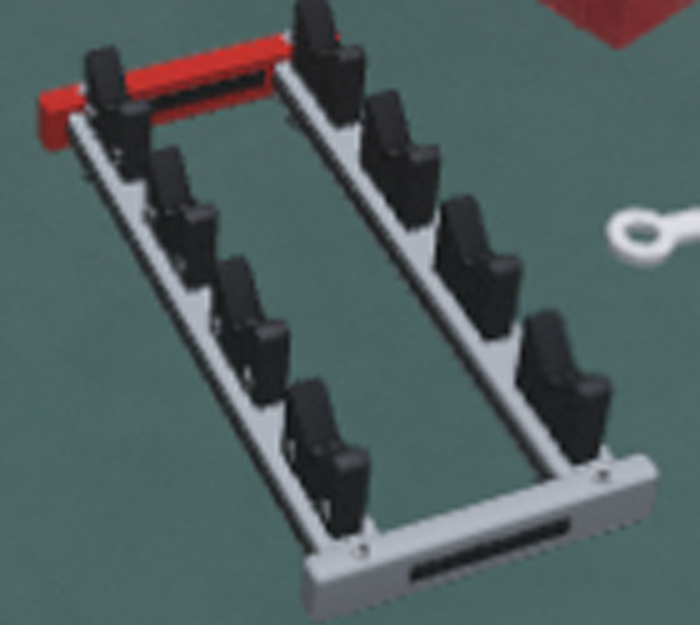

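From red, the transport order is copper, yellow, silver, green. The press rack's red end is also on the left (+y), and its four empty nests show in both views. Next I'll fit the poses from the corner pixels.

```bash
cat > fit.py <<'E'
from h import *
from scipy.optimize import least_squares
np.set_printoptions(precision=2,suppress=True)
t=frame("top");s=frame("scene")
def unc(p,o,k): return ((np.array(p,float)+.5)/k-.5)+np.array(o)
def fit(obs,x0):
    def W(p,L):
        c,sn=np.cos(p[2]),np.sin(p[2]); L=np.array(L,float)
        return np.array([p[0]+c*L[0]-sn*L[1],p[1]+sn*L[0]+c*L[1],L[2]])
    def r(p): return np.concatenate([proj(f,W(p,L))[0]-uv for f,L,uv in obs])
    q=least_squares(r,x0,loss="soft_l1",x_scale=[10,10,.05]); return q.x,r(q.x).reshape(-1,2)
# press
o=[]
for L,p in [((75,151.5,30),(112,45)),((75,137.5,30),(145,48)),((-75,137.5,30),(75,333)),((-75,151.5,30),(44,328)),
  ((75,-137.5,30),(672,190)),((75,-151.5,30),(698,195)),((-75,-151.5,30),(638,480)),((-75,-137.5,30),(610,475))]:
    o.append((t,L,unc(p,(325,180),5)))
o2=[(s,L,unc(p,(320,240),5)) for L,p in [((-75,-151.5,30),(305,570)),((75,-151.5,30),(658,475)),((75,-137.5,30),(645,457)),((-75,137.5,30),(40,100)),((-75,-151.5,0),(318,615))]]
for oo in (o,o2,o+o2):
    x,res=fit(oo,[480,-200,-.1]); print("press",x); 
print(res)
# transport, origin red bar middle; nests along -y
tp=[((75,7,30),(85,70)),((75,-7,30),(115,74)),((-75,-7,30),(65,370)),((-75,7,30),(36,365)),((-75,-282,30),(618,438)),((-75,-296,30),(647,440))]
o=[(t,L,unc(p,(140,220),5)) for L,p in tp]
rt=[]
for i,(a,b) in enumerate([((152,70),(103,378)),((299,90),(251,400)),((447,101),(400,411)),(None,(549,434))]):
    y=-(36.5+72*i)
    if a: rt.append((t,(75,y,58),unc(a,(140,220),5)))
    rt.append((t,(-75,y,58),unc(b,(140,220),5)))
rs=[]
for i,(a,b) in enumerate([((70,148),(432,55)),((122,240),(496,137)),((195,335),(577,230)),((256,445),(652,328))]):
    y=-(36.5+72*i)
    rs+=[(s,(-75,y,58),unc(a,(190,165),7)),(s,(75,y,58),unc(b,(190,165),7))]
for oo in (o,rt,rs,o+rt,o+rt+rs):
    x,res=fit(oo,[400,500,-.1]); print("trans",x)
print(res)
E
python3 fit.py
```

```text
press [ 531.29 -233.12   -0.24]
press [ 535.13 -227.5    -0.26]
press [ 531.12 -231.65   -0.24]
[[ 0.52 -0.15]
 [-0.73  0.63]
 [-1.49  0.03]
 [-0.75 -0.41]
 [-0.43 -0.25]
 [-0.23  0.16]
 [-0.78  0.47]
 [-0.68  0.02]
 [ 2.23  3.19]
 [ 1.24  0.36]
 [ 0.14 -1.1 ]
 [ 1.31  2.62]
 [-1.34  4.15]]
trans [440.59 373.15  -0.1 ]
trans [438.45 374.72  -0.1 ]
trans [441.47 380.34  -0.11]
trans [439.58 374.02  -0.1 ]
trans [439.35 374.88  -0.1 ]
[[-0.43  0.22]
 [-0.94  0.06]
 [-1.11  0.6 ]
 [-0.91  0.91]
 [-0.5   0.54]
 [-0.59  0.82]
 [ 0.34  0.07]
 [-0.09 -0.45]
 [-0.02 -0.51]
 [-0.09 -1.23]
 [-0.43  0.72]
 [-0.13  0.2 ]
 [-0.03 -0.78]
 [ 0.55  1.63]
 [ 0.21  0.56]
 [ 1.39  1.49]
 [ 0.97  0.85]
 [-0.08  1.97]
 [ 0.07  0.49]
 [ 0.93  1.48]
 [ 0.9   0.46]]
```

```bash
cat > k.py <<'E'
from h import *
from scipy.spatial.transform import Rotation as R
from scipy.optimize import least_squares
rng=np.random.default_rng(0)
D=[]
for i in range(60):
    th=rng.uniform(-.3,1.3);r=rng.uniform(350,750);z=rng.uniform(100,500)
    # tool x down, with tilt
    yaw=rng.uniform(-1,1)
    Rm=R.from_matrix(np.array([[0,0,1],[0,1,0],[-1,0,0]]).T if 0 else np.array([[0.,0,1],[0,1,0],[-1,0,0]]))
    Rm=R.from_euler('z',th+yaw)*R.from_rotvec(rng.uniform(-.4,.4,3))*Rm
    p=np.array([r*np.cos(th),r*np.sin(th),z])
    q=planner.solve_ik(list(p),list(Rm.as_quat()))
    if q is not None: D.append((np.array(q),p,Rm.as_matrix()))
print(len(D))
def fk(q,P,full=False):
    d1,a1,off,a2,a3,e3,d6,o6=P
    rz=lambda a:R.from_euler('z',a); ry=lambda a:R.from_euler('y',a); 
    M=rz(q[0]); pts=[np.array([0,0,d1])]
    p=np.array([0,0,d1])+M.apply([a1,off,0]); pts.append(p)
    M=M*ry(q[1]); p=p+M.apply([0,0,a2]); pts.append(p)
    M=M*ry(q[2]); p=p+M.apply([e3,0,a3]); pts.append(p)
    M=M*rz(q[3]); M=M*ry(q[4]); p=p+M.apply([0,o6,d6]); pts.append(p)
    M=M*rz(q[5])
    T=M.as_matrix()[:,[2,1,0]].copy(); T[:,2]*=-1  # x tool = z flange
    return (pts,T) if full else p
if __name__=="__main__":
    f=lambda P:np.concatenate([fk(q,P)-p for q,p,_ in D])
    s=least_squares(f,[300,0,69,400,400,0,200,0]); print(s.x.round(2),np.abs(s.fun).max())
    for q,p,T in D[:2]: print(T.round(2),fk(q,s.x,True)[1].round(2))
E
python3 k.py
```

```text
54
[136.8   0.   69.4 629.7 421.1  60.4 347.5  -0. ] 3.4356162359472364e-10
[[-0.26  0.2   0.94]
 [ 0.3   0.95 -0.11]
 [-0.92  0.26 -0.31]] [[-0.26 -0.94  0.2 ]
 [ 0.3   0.11  0.95]
 [-0.92  0.31  0.26]]
[[ 0.3  -0.83  0.47]
 [-0.36  0.36  0.86]
 [-0.88 -0.42 -0.2 ]] [[ 0.3  -0.47 -0.83]
 [-0.36 -0.86  0.36]
 [-0.88  0.2  -0.42]]
```

The kinematics fit exactly. What matters now is whether the hose is solid. I can test that cheaply by sweeping the closed fingers, pointing sideways, slowly across the hose line with a force threshold.

```bash
cat >> h.py <<'E'
from scipy.spatial.transform import Rotation as Ro
PK=[136.8,0,69.4,629.7,421.1,60.4,347.5,0]
def fk(q):
    d1,a1,off,a2,a3,e3,d6,o6=PK
    rz=lambda a:Ro.from_euler('z',a); ry=lambda a:Ro.from_euler('y',a)
    M=rz(q[0]); pts=[np.array([0,0,d1])]
    p=np.array([0,0,d1])+M.apply([a1,off,0]); pts.append(p)
    M=M*ry(q[1]); p=p+M.apply([0,0,a2]); pts.append(p)
    M=M*ry(q[2]); e=p+M.apply([e3,0,0]); pts.append(e); p=p+M.apply([e3,0,a3]); pts.append(p)
    M=M*rz(q[3])*ry(q[4]); p=p+M.apply([0,0,d6]); pts.append(p)
    M=M*rz(q[5]); m=M.as_matrix()
    return np.array(pts), np.c_[m[:,2],-m[:,0],-m[:,1]]
def quat(x,y):
    x=np.array(x,float);x/=np.linalg.norm(x);y=np.array(y,float);y-=x*(x@y);y/=np.linalg.norm(y)
    return list(Ro.from_matrix(np.c_[x,y,np.cross(x,y)]).as_quat())
E
python3 - <<'E'
from h import *
np.set_printoptions(precision=2,suppress=True)
for z in (300,400,450):
  for yv in ([1,0,0],[0,0,1],[-1,0,0],[0,0,-1]):
    for tx in ([0,-1,0],[0,-.8,-.6]):
      out=[]
      for x in (330,250,170):
        q=planner.solve_ik([x,-95,z],quat(tx,yv)); out.append(q is not None)
        if x==330 and q is not None: out.append(q.round(2) if hasattr(q,'round') else np.array(q).round(2))
      print(z,yv,tx,out)
E
```

```text
300 [1, 0, 0] [0, -1, 0] [True, array([ 0.49,  0.45,  2.22, -1.13,  1.78,  1.15]), True, True]
300 [1, 0, 0] [0, -0.8, -0.6] [True, array([ 0.32,  0.05,  2.03, -0.86,  1.5 ,  0.59]), True, True]
300 [0, 0, 1] [0, -1, 0] [False, False, False]
300 [0, 0, 1] [0, -0.8, -0.6] [True, array([ 0.32,  0.05,  2.03, -0.86,  1.5 ,  2.16]), True, True]
300 [-1, 0, 0] [0, -1, 0] [True, array([ 0.49,  0.45,  2.22, -1.13,  1.78, -1.99]), True, True]
300 [-1, 0, 0] [0, -0.8, -0.6] [True, array([ 0.32,  0.05,  2.03, -0.86,  1.5 , -2.55]), True, True]
300 [0, 0, -1] [0, -1, 0] [True, array([ 0.49,  0.45,  2.22, -1.13,  1.78, -0.42]), True, True]
300 [0, 0, -1] [0, -0.8, -0.6] [True, array([ 0.32,  0.05,  2.03, -0.86,  1.5 , -0.98]), True, True]
400 [1, 0, 0] [0, -1, 0] [False, True, True]
400 [1, 0, 0] [0, -0.8, -0.6] [True, array([ 0.32, -0.04,  1.85, -0.87,  1.68,  0.38]), True, True]
400 [0, 0, 1] [0, -1, 0] [False, True, True]
400 [0, 0, 1] [0, -0.8, -0.6] [True, array([ 0.32, -0.04,  1.85, -0.87,  1.68,  1.95]), True, True]
400 [-1, 0, 0] [0, -1, 0] [False, True, True]
400 [-1, 0, 0] [0, -0.8, -0.6] [False, False, True]
400 [0, 0, -1] [0, -1, 0] [False, True, True]
400 [0, 0, -1] [0, -0.8, -0.6] [True, array([ 0.32, -0.04,  1.85, -0.87,  1.68, -1.19]), True, True]
450 [1, 0, 0] [0, -1, 0] [False, True, True]
450 [1, 0, 0] [0, -0.8, -0.6] [True, array([ 0.32, -0.07,  1.75, -0.88,  1.76,  0.29]), True, True]
450 [0, 0, 1] [0, -1, 0] [False, True, True]
450 [0, 0, 1] [0, -0.8, -0.6] [True, array([ 0.32, -0.07,  1.75, -0.88,  1.76,  1.86]), True, True]
450 [-1, 0, 0] [0, -1, 0] [False, True, True]
450 [-1, 0, 0] [0, -0.8, -0.6] [False, False, False]
450 [0, 0, -1] [0, -1, 0] [False, True, True]
450 [0, 0, -1] [0, -0.8, -0.6] [True, array([ 0.32, -0.07,  1.75, -0.88,  1.76, -1.29]), True, True]
```

Run:
```python
from h import *
np.set_printoptions(precision=1,suppress=True)
Q=quat([0,-.8,-.6],[0,0,-1])
# intermediate away from hose
manip.move_to([310,30,360],Q)
manip.set_gripper(0.0)
manip.move_straight([310,-110,300],velocity=150)
s0=sensors.sense(); print(s0["clock"],s0["ee_pos"],s0["ft_force"])
r=manip.move_straight([175,-110,300],velocity=60,threshold=5)
s=sensors.sense(); print(r,s["clock"],s["ee_pos"],s["ft_force"])
f=frame("scene"); cv2.imwrite("pics/touch.png",f["pixels"])
f=frame("top"); cv2.imwrite("pics/toucht.png",f["pixels"])
print(fk(s["joint_pos"])[0])
```

```text
4.1083 [ 310.3 -109.7  300.2] [0.1 1.7 0.6]
False 6.5083 [ 175.2 -110.   300. ] [-0.4  0.5 -0. ]
[[   0.     0.   136.8]
 [ -31.7   61.7  136.8]
 [-132.4   10.   756.2]
 [-157.2   -2.7  702.6]
 [ 175.2  168.   508.5]
 [ 175.2 -110.   300. ]]
```

View pics/touch.png

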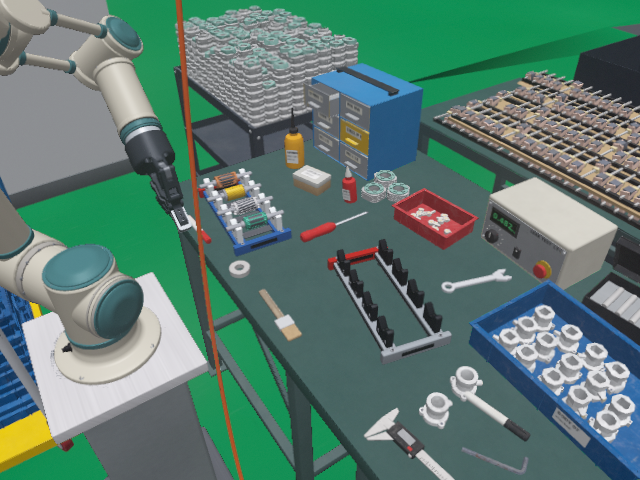

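View pics/toucht.png

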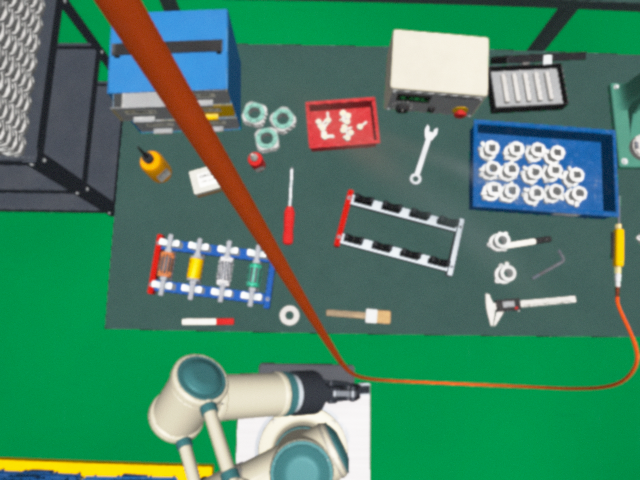

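Run:
```python
from h import *
np.set_printoptions(precision=1,suppress=True)
s=dict(frame("scene"));t=dict(frame("top"))
s["pixels"]=cv2.imread("pics/scene0.png");t["pixels"]=cv2.imread("pics/top0.png")
def mask(f):
    h=cv2.cvtColor(f["pixels"],cv2.COLOR_BGR2HSV); return cv2.inRange(h,(5,150,80),(16,255,255))
ms=mask(s);mt=mask(t)
n,l,st,_=cv2.connectedComponentsWithStats(mt); k=1+np.argmax(st[1:,4]); print(st[k])
dt=cv2.distanceTransform(255-(l==k).astype(np.uint8)*255,cv2.DIST_L2,5)
for r in list(range(0,480,40)):
    x=np.where(ms[r,150:260]>0)[0]+150
    if len(x)<2: continue
    C,d=ray(s,(np.median(x),r))
    o=[]
    for lam in range(60,2600,5):
        P=C+d*lam
        if (t["world_to_cam"]@np.append(P,1))[2]<50: continue
        p=proj(t,P)[0]
        if 0<=p[0]<639 and 0<=p[1]<479 and dt[int(round(p[1])),int(round(p[0]))]<1.0: o.append((P,p))
    if o:
        print(r,np.median(x),len(x),o[0],o[-1],len(o))
```

```text
[  95    0  545  389 9918]
0 178.0 5 (array([ 214.6, -161.5,  653.4]), array([428.9, 383.5])) (array([255.7, -40.5, 625.7]), array([330. , 347.6])) 4
40 181.0 5 (array([ 212.4, -154.3,  602.7]), array([414.9, 381.8])) (array([247.5, -48.5, 570.5]), array([334.2, 352.9])) 2
80 184.5 6 (array([ 207.6, -154.9,  549.8]), array([408.1, 382.1])) (array([240.5, -53.9, 511. ]), array([335.9, 356.5])) 5
120 188.0 5 (array([ 204.6, -148.5,  489.4]), array([396.8, 380.7])) (array([232.3, -61.4, 448.3]), array([338.6, 360.3])) 5
160 191.5 4 (array([ 198.5, -149.7,  426.8]), array([391.4, 381.4])) (array([224.1, -66.7, 379.7]), array([339.6, 363.4])) 6
200 195.5 4 (array([ 195.2, -141.7,  351.7]), array([380.5, 379.8])) (array([215.1, -75.3, 307.1]), array([342. , 366.4])) 5
240 199.5 4 (array([ 188.6, -141.8,  273.6]), array([375.2, 380. ])) (array([203.4, -90.7, 233.4]), array([347.4, 370.5])) 10
280 204.5 4 (array([ 183.5, -139.3,  183.2]), array([368.8, 379. ])) (array([ 193.9, -102.2,  149.1]), array([349.9, 372.6])) 11
320 210.0 3 (array([ 177.8, -138.7,   82. ]), array([363.7, 378. ])) (array([ 184.5, -114.3,   56. ]), array([352.1, 374.1])) 8
360 216.5 4 (array([ 167.8, -157.8,  -10.8]), array([367.6, 379.4])) (array([ 178.2, -118.8,  -59.2]), array([350.3, 373.5])) 12
400 223.5 4 (array([ 159.3, -172.4, -122.2]), array([368.6, 379.4])) (array([ 171. , -127.3, -187.4]), array([349.8, 373. ])) 14
440 231.5 4 (array([ 150.4, -193.9, -241.4]), array([371.5, 379.4])) (array([ 166.5, -130.2, -348.7]), array([346.9, 371. ])) 21
```

No contact was felt. The hose match had a second branch further out (y≈-142), so I'll sweep back deeper to cover both, with a picture mid-sweep.

Run:
```python
from h import *
np.set_printoptions(precision=1,suppress=True)
print(manip.move_straight([165,-185,305],velocity=100,threshold=6))
print(manip.move_straight([214,-185,305],velocity=60,threshold=5))
f=frame("scene"); crop(f,130,100,270,260,4,"touch2.png")
print(manip.move_straight([300,-185,305],velocity=70,threshold=5))
s=sensors.sense(); print(s["clock"],s["ee_pos"],s["ft_force"])
```

```text
False
False
False
10.0083 [ 299.5 -185.   305. ] [0.5 0.2 0.3]
```

View pics/touch2.png

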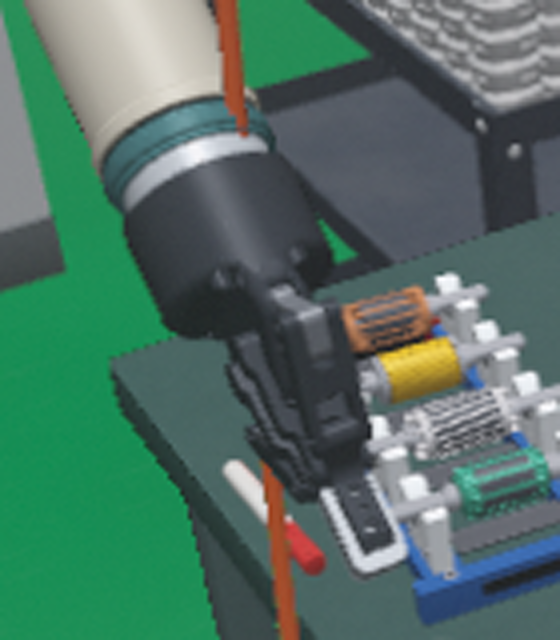

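The hose is drawn passing straight through the wrist (crop (235,120) to (270,460)) and no force was felt, so it is not solid. It only blocks the camera view. I'll go to the first rotor (copper) and check the hover against the pictures.

```bash
cat >> h.py <<'E'
TR=(439.5,374.8,-.105); PR=(531.2,-232.0,-.243)
def w(p,x,y):
    c,s=np.cos(p[2]),np.sin(p[2]); return [p[0]+c*x-s*y,p[1]+s*x+c*y]
def dq(p): return quat([0,0,-1],[-np.sin(p[2]),np.cos(p[2]),0])
def src(i): return w(TR,0,-(36.5+72*i))
def dst(i): return w(PR,0,108-72*i)
E
python3 - <<'E'
from h import *
np.set_printoptions(precision=2,suppress=True)
for i in range(4): print(src(i),dst(i),planner.solve_ik(src(i)+[56],dq(TR)),planner.solve_ik(dst(i)+[56],dq(PR)))
manip.move_straight([300,-60,330],velocity=250)
manip.move_to(src(0)+[160],dq(TR))
manip.set_gripper(.6)
s=sensors.sense(); print(s["clock"],s["ee_pos"],s["ft_force"],s["opening"])
t=frame("top");crop(t,110,200,270,320,5,"hov.png");print(proj(t,src(0)+[160]),proj(t,src(0)+[58]))
S=frame("scene");crop(S,170,100,300,240,4,"hovs.png");print(proj(S,src(0)+[160]),proj(S,src(0)+[58]), proj(S,src(0)+[143]))
E
```

```text
[np.float64(435.6745383377458), np.float64(338.50102145967986)] [np.float64(557.1864811625228), np.float64(-127.17298632132149)] [ 0.53  0.42  1.82 -0.    0.9  -0.93] [-0.35  0.44  1.78 -0.    0.92 -1.67]
[np.float64(428.12842218206623), np.float64(266.897556941788)] [np.float64(539.8621603875076), np.float64(-197.05766210710715)] [ 0.42  0.36  1.93 -0.    0.85 -1.05] [-0.47  0.44  1.77 -0.    0.92 -1.8 ]
[np.float64(420.58230602638673), np.float64(195.29409242389622)] [np.float64(522.5378396124925), np.float64(-266.94233789289285)] [ 0.28  0.31  2.01 -0.    0.82 -1.18] [-0.59  0.46  1.75 -0.    0.94 -1.92]
[np.float64(413.0361898707072), np.float64(123.69062790600441)] [np.float64(505.2135188374773), np.float64(-336.8270136786785)] [ 0.13  0.27  2.08 -0.    0.79 -1.34] [-0.7   0.48  1.7  -0.    0.96 -2.03]
12.8667 [435.65 338.52 160.04] [ 1.   -0.21  1.15] 0.5939988935125784
[[152.92 257.66]] [[165.28 263.91]]
[[221.41 147.16]] [[226.25 180.04]] [[222.24 152.84]]
```

View pics/hov.png

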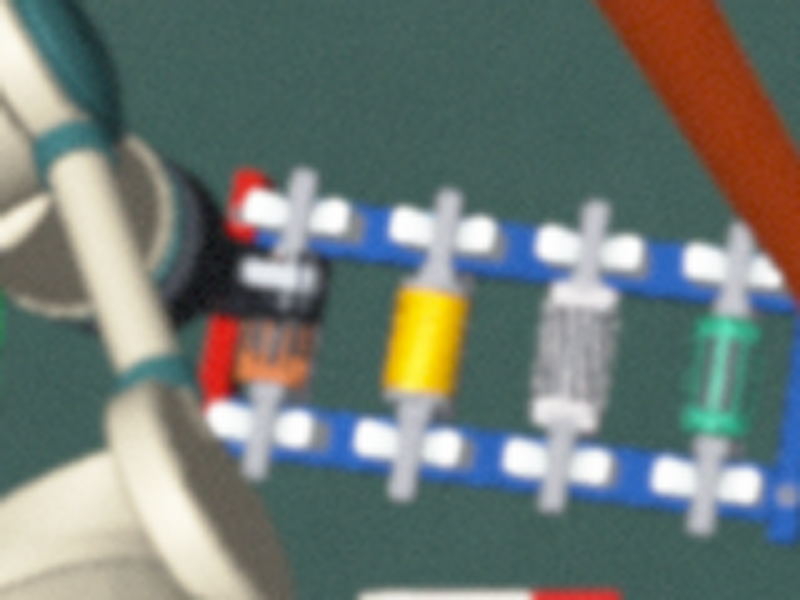

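View pics/hovs.png

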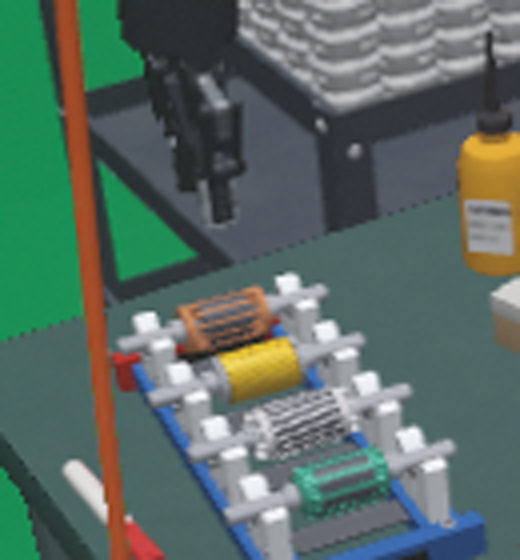

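In the scene crop the fingertips straddle about (203,206), i.e. full-frame (221,151.5). That is within 1.5 px of the predicted (222,151), and it supports the top-view numbers. The open fingers are in line with the copper rotor, so I'll pick it up.

```bash
cat >> h.py <<'E'
def pick(i,over=True):
    if over: manip.move_to(src(i)+[165],dq(TR))
    r=manip.move_straight(src(i)+[56],velocity=130,threshold=15)
    s=sensors.sense(); print("down",r,s["ee_pos"].round(1),s["ft_force"].round(1))
    manip.set_gripper(0.0)
    s=sensors.sense(); print("grip",s["opening"].__round__(3),s["ft_force"].round(1),round(s["clock"],1))
def lift(i):
    manip.move_straight(src(i)+[165],velocity=130)
    s=sensors.sense(); print("lift",round(s["opening"],3),s["ft_force"].round(1))
def place(i):
    manip.move_to(dst(i)+[165],dq(PR))
    manip.move_straight(dst(i)+[80],velocity=130)
    r=manip.move_straight(dst(i)+[56.5],velocity=50,threshold=10)
    s=sensors.sense(); print("place",r,s["ee_pos"].round(1),s["ft_force"].round(1),round(s["opening"],3),round(s["clock"],1))
    return r
def release(i):
    manip.set_gripper(.6)
    manip.move_straight(dst(i)+[165],velocity=150)
    print("released",round(sensors.sense()["clock"],1))
E
python3 - <<'E'
from h import *
pick(0,False); lift(0)
place(0)
t=frame("top");crop(t,325,170,475,290,5,"p0t.png")
s=frame("scene");crop(s,310,200,450,360,4,"p0s.png")
E
```

```text
down False [436.2 338.9  56.6] [0.4 0.5 0.5]
grip 0.377 [-1.   3.7  4.5] 14.2
lift 0.38 [-0.5  0.7 -4.8]
place True [ 557.3 -126.3   57.3] [1.  2.3 2.2] 0.379 18.2
```

View pics/p0s.png

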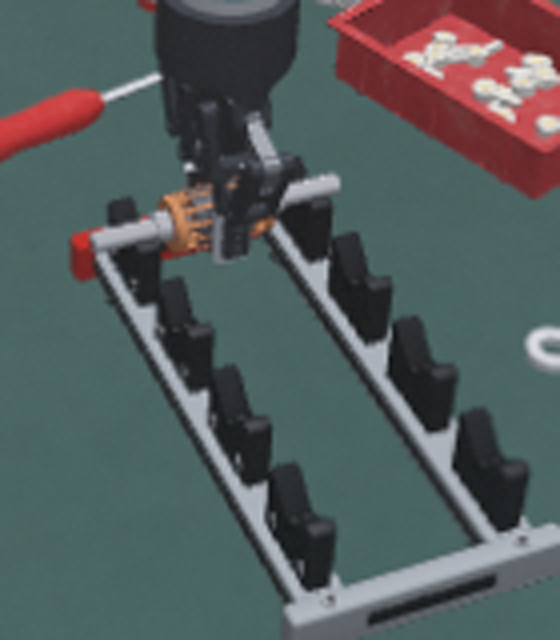

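View pics/p0t.png

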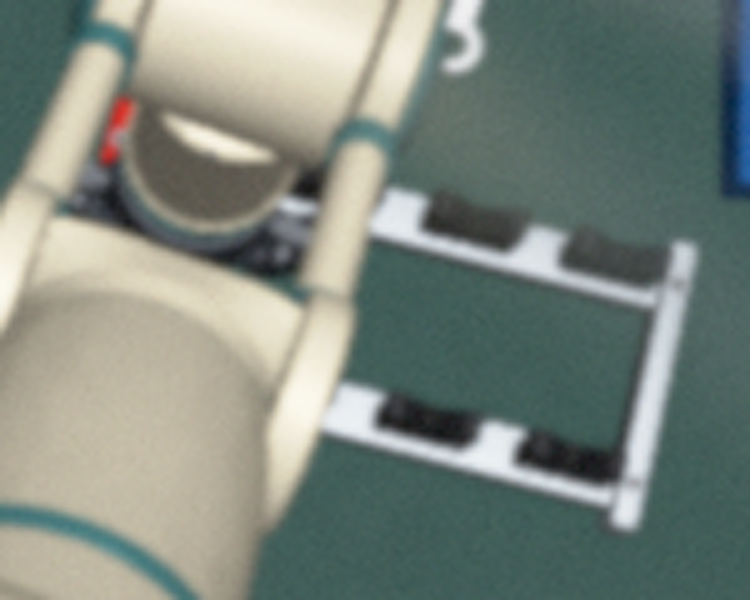

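The copper rotor is seated. Its shaft ends are in the V-rests at crop (115,235) and (320,190), and contact came at TCP height 57.3 mm, the same as at the grasp. I'll release it and move the yellow one.

Run:
```python
from h import *
release(0)
pick(1); lift(1)
s=frame("scene");crop(s,310,200,450,360,4,"r0s.png")
place(1)
```

```text
released 19.5
down False [428.9 267.   56.5] [ 0.3 -0.4 -0.2]
grip 0.38 [-1.3  4.6  4.8] 22.4
lift 0.379 [-0.3  0.2 -4. ]
place True [ 539.9 -196.2   57.2] [0.4 2.5 2.1] 0.375 26.4
```

View pics/r0s.png

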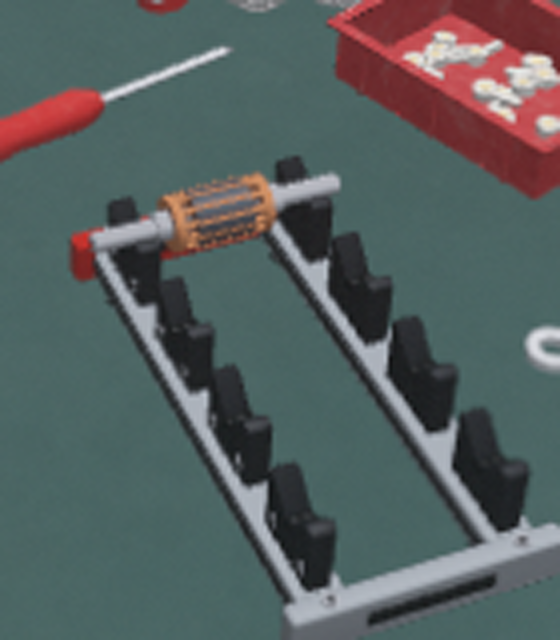

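The copper rotor rests squarely in nest 1, core centred at about (218,212) in the crop. The yellow one seated at the same height. Next are silver and green.

Run:
```python
from h import *
release(1)
pick(2); lift(2)
s=frame("scene");crop(s,310,200,450,360,4,"r1s.png")
place(2)
```

```text
released 27.6
down False [421.3 195.3  56.4] [-0.2 -0.1 -0.4]
grip 0.377 [-0.6  5.2  5.6] 30.4
lift 0.379 [-0.9 -0.9 -5.1]
place True [ 522.5 -266.    57.1] [0.4 2.1 2.2] 0.38 34.4
```

View pics/r1s.png

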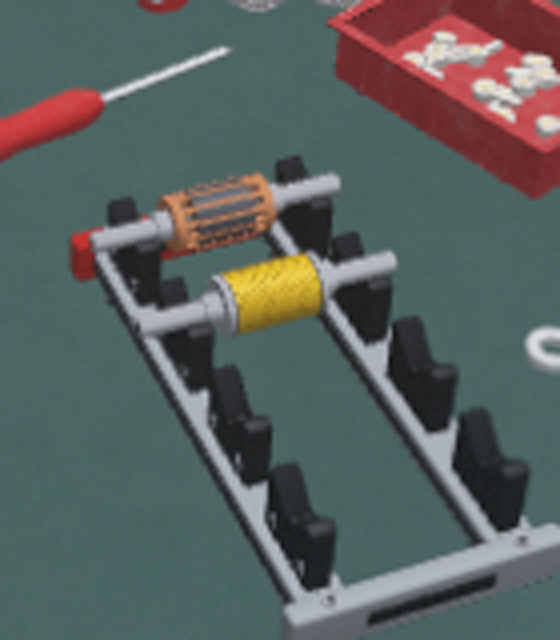

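Yellow is in nest 2, core at (270,293) in the crop, parallel to copper. The silver one seated with the same reading.

Run:
```python
from h import *
np.set_printoptions(precision=2,suppress=True)
release(2)
pick(3); lift(3)
place(3); release(3)
manip.move_straight(dst(3)+[300],velocity=200)
manip.move_to([350,150,330],dq(TR))
s=frame("scene");crop(s,310,200,460,360,4,"fs.png")
t=frame("top");crop(t,325,170,475,290,5,"ft.png")
z=sensors.sense();print(z["clock"],z["ee_pos"],z["ft_force"])
```

```text
released 35.6
down False [413.8 123.6  56.4] [-0.   0.2  0.2]
grip 0.376 [-1.1  6.   4. ] 38.4
lift 0.379 [-0.6 -0.7 -5.7]
place True [ 505.2 -335.9   57. ] [1.6 1.9 2.7] 0.379 42.4
released 43.6
46.3917 [350.68 149.53 329.83] [-0.06 -0.27 -0.48]
```

View pics/fs.png

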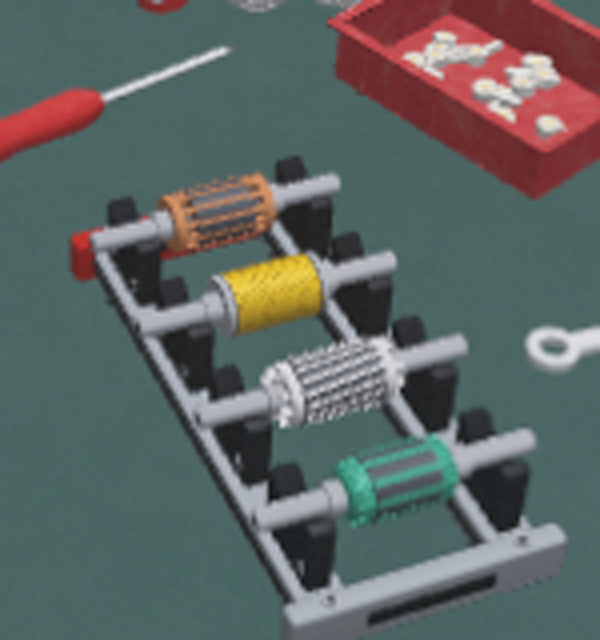

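View pics/ft.png

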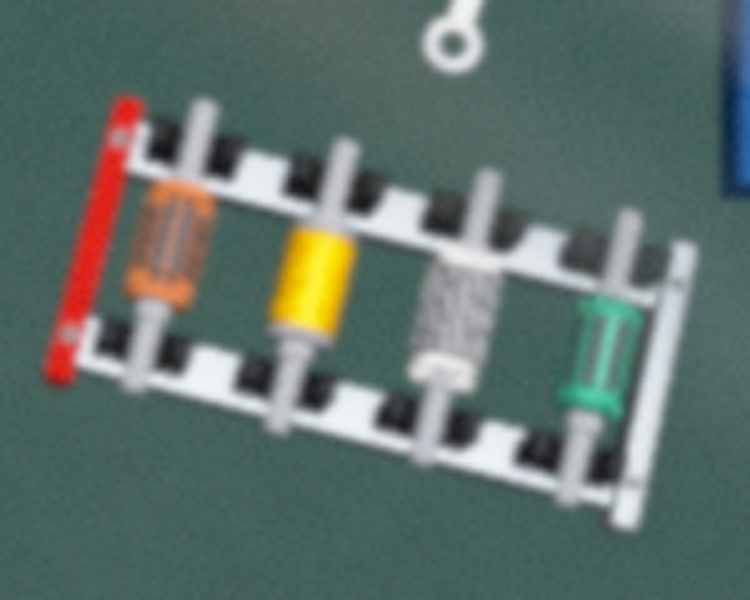

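All four lie in the black V-rests in the right order in both views. Before handing in, I'll measure the along-shaft centring from the tips in the top view.

Run:
```python
from h import *
np.set_printoptions(precision=1,suppress=True)
t=frame("top");P=(531.29,-233.12,-.243)
for n,a,b in [("cu",(205,100),(134,390)),("ye",(344,138),(278,432)),("si",(488,170),(423,464)),("gr",(628,210),(567,506))]:
    l=[]
    for p in(a,b):
        q=onz(t,(np.array(p)+.5)/5-.5+np.array((325,170)),58)[:2]-P[:2]
        c,s=np.cos(P[2]),np.sin(P[2]); l.append([c*q[0]+s*q[1],-s*q[0]+c*q[1]])
    l=np.array(l); d=l[0]-l[1]; print(n,l.mean(0),"len",np.linalg.norm(d),"ang",np.arctan2(d[1],d[0]).round(3)*10)
```

```text
cu [ -0.2 107.9] len 150.46323132617232 ang 0.10999999999999999
ye [-1.7 36.1] len 151.4718951242626 ang 0.19
si [  1.1 -36.1] len 151.23191459116944 ang 0.12
gr [  -0.8 -108. ] len 151.45394781843322 ang 0.16
```

Every rotor is within 2 mm along the shaft, 0.1 mm along the row and 0.02 rad, and the measured length of about 151 mm agrees with the given 150 mm. I'm handing in.

```bash
python3 -c "
from h import *
sign_off()"
```

```text
the job is handed in; nothing more can be done
```

All four rotors are in the press rack in their transport order from the red end: copper, yellow, silver, green. I handed the job in with the clock at about 46 s; no verdict was reported.

**Placing:** each rotor was lowered under force control, and contact stopped the arm at a tool height of 57.0–57.3 mm. That is the same height as at the grasp, so each was seated before release.

**Last check (top camera):**

| Measure | Result | Limit |
|---|---|---|
| Offset along the shaft | within 1.7 mm | 12 mm |
| Offset along the row | within 0.1 mm | 8 mm |
| Angle to the rack's x axis | under 0.02 rad | 0.10 rad |

The scene camera also shows every shaft end down in its V-rest and the arm well clear.

**Disagreements:**
- **Cameras:** the two cameras differed by about 5 mm in y. I stayed close to the top camera's values, which the gripper's position in the scene picture supported.
- **Hose:** my first fix on the hanging orange hose was ambiguous. Two slow finger sweeps across it met no force and the picture showed it passing through the wrist, so I treated it as not solid.

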